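Register a brass weld anvil in its fixture

ROBOT

A 7-joint arm with a two-finger parallel gripper is mounted at the origin on the work surface. World frame = base frame: x ahead of the robot, y to its left, z up, the work surface at z = 0. Lengths are in m, angles in rad, forces in N, time in s.
With the tool pointing down it reaches from about 0.425 to 0.875 m from the base axis. Payload 4.7 kg.
Tool frame: the origin (TCP) lies between the finger pads; the fingertips stand 19 mm ahead of it and the grasp point (between the pads) is the TCP (ctrl.tip_extent is the distance from the TCP to the fingertips, in m); z points along the fingers, y is the line along which they close (so a half turn about z gives the same grasp; the last joint's range is limited). The gripper opens to 87 mm and grips with 3 to 60 N. Pads are 19 mm wide; open, the fingers measure 117 mm over their backs; the gripper's body (75 mm by 190 mm) begins 51 mm behind the grasp point.
Start: joints at [-1.319, 0.321, -0.07, 1.45, 0.023, 1.371, -0.057], TCP at [0.153, 0.632, 0.219] pointing down, gripper open.
Joint ranges: [-2.86, 2.86], [-0.3, 2.09], [-1.38, 1.24], [0.06, 2.45], [-1.56, 4.7], [0.09, 2.05], [-2.69, 2.69]. Speed limits (rad/s): [2.57, 2.57, 3.14, 3.14, 3.14, 3.14, 3.14].

INTERFACE

Orientations are given as a rotation vector (axis times angle).
In Python, from bench import ctrl gives the robot as it stands.
- The arm moves only by the shell command python3 -m crank 'ROWS' [OPENING] [FORCE]. ROWS is JSON, a list of rows, each an object of numbers: "tx", "ty", "tz": the shift along the tool's x, y, z in mm; "turn": the turn about the tool's z in units of 5 degrees (1.0 is 5 degrees). In form: [{"tx": .., "ty": .., "tz": .., "turn": ..}, ...]. A call has 1 to 5 rows; each row is the pose to reach, as a shift and turn from the pose commanded when the call began, along the tool's axes at that moment; what a row does not reach only later rows make up. A row lasts 1/8 s, in which the tool goes at most 62.5 mm and 10.7 degrees, less where a joint would pass 70% of its speed; a pose out of reach is approached as far as the arm can. A call with a gripper value outside its range is refused whole. OPENING is the finger opening in mm, from 0 to 87, set as the call begins (- or left out, the last holds). The fingers move at their own pace and stop on an object; FORCE is the grip in N (left out, the last holds). Time passes only in rows, so rows that repeat a pose let the fingers close. It gives the time, the measured TCP pose, the force, the opening and the grip force at its end, in the units of the state.
- ctrl.get_state(): the state, without advancing time (a new reading comes with each control period).
- ctrl.get_image(name): name is "scene" or "top" or "wrist"; returns (picture, depth): 480x640x3 uint8, red, green, blue; 480x640 float32, m along the optical axis (not along the pixel's ray), 0 where there is no reading.
- ctrl.camera_model(name): a dict with "intrinsics" (3x3 intrinsics, pixels), "origin" and "orientation" of the camera in the world. Camera axes: x right, y down, z forward; pixel columns grow to the right and rows downward; lengths in m; the calibration is good to about 2 mm. A picture is of the moment at which its call begins: read the wrist's pose just before it. camera_model takes no time and is no camera call; for the wrist camera it gives the pose at the moment of the call.
- ctrl.close_job(): hands the job in; it is judged then, once.
Trained networks look in the newest picture that a camera, given by its name, has taken for a name from the list of things; names that differ only in an ending like _2 or _b are one class to them, and where a whole thing is asked for, a point or a joint stands for the part that bears it (a point fixed in the world has none). Each returns a list of dicts, best first, with "confidence" (0 to 1); they miss things now and then, are a little off and sometimes report something else, mostly with a low value. They report only what shows in the picture. A call takes as long as a camera call.
- ctrl.recognise(camera, query): "xyz" ([x, y, z] in m, in world coordinates, good to about 4 mm: the middle of the surface that is visible of it).
- ctrl.mark_of(camera, query): "xyz" ([x, y, z] in m, in world coordinates, good to about 4 mm: a listed point, or the origin of a listed thing).
The state is a dict: "time": time; "joint_positions": joint angles; "qd": joint speeds; "joint_torque": joint torques, N m; "position": TCP position; "tool_rot": TCP orientation; "ft_force": force on the tool from outside, world axes, zero at the start; "torque": the same for the moment, N m; "grip_width": opening from 0.0 (shut) to 1.0 (fully open); "grip_force": force on a finger pad.
Only numpy, scipy, OpenCV 4.12 (cv2) and the standard library are available. Lean on these libraries where they do the work, as an engineer would, in place of code of your own. Each camera call takes 0.05 s, during which the arm holds its last target. There are 200 camera calls.

TASK

Change the anvil of the ultrasonic welder: take the brass bar from the black rack, put it down on the green pad and let go, then take it again by its two ends, since beside its long sides the channel of the aluminium fixture has no room for fingers. In the channel, first press its long side against the blue fence while it is still clear of the red end stop, then push it along against the red stop, and leave it registered on both. The red stop is only clamped by friction, so feel for it and do not push it out of its setting; leave the steel bar, the tape, the bottle, the screwdriver and the valve tray alone.

Things in the scene. Friction and masses are not known exactly. Their poses are not given: they have to be found in the camera images.
- brass_bar: brass bar (weld anvil), 62 mm along its own x, 36 mm along its own y, 24 mm high, about 0.45 kg, a dark ring mark on top; origin at the centre of its underside, z up. It starts in either of the rack's two places, its x along the rack's x
- steel_bar: grey steel bar of the same size and shape, in the other place of the rack; stays there. Origin at the centre of its underside
- rack: black rack, fixed. Base plate 100 mm along its x, 170 mm along its y, 8 mm thick; origin at the centre of its underside. Bars lie on the plate at about y = +42 and y = -42 mm, between two grey rails along y (inner faces at x = +-35 mm, tops 32 mm above the bench, level with the bar tops), so only the bars' long sides can be gripped
- pad: green pad, fixed, 130 mm along its x, 110 mm along its y, 4 mm thick; origin at the centre of its underside
- nest: aluminium fixture, fixed; may stand left or right of the pad. Base plate 124 mm along its x, 176 mm along its y, 12 mm thick; origin at the centre of its underside. On it a channel along y, 46 mm wide (x = -23 to +23 mm), floor 12 mm and wall tops 42 mm above the bench: blue fence at +x, dark front wall at -x. Open at the -y end; the red end stop closes it towards +y
- window (a point): middle of the window in the fixture's dark front wall (12 mm thick, x = -35 to -23 mm), at the channel floor; axes parallel to the fixture's. The window runs 23 mm to either side along y; through it a closed gripper can press the bar towards the fence
- fence: blue fence, fixed to the fixture, 16 mm along x, 172 mm along y, 30 mm high; origin at the centre of its underside, its registering face at its own x = -8 mm; axes parallel to the fixture's
- fence_face (a point): point on the fence's registering face at the channel floor, level with the fixture's y = +14 mm; axes parallel to the fixture's; x points into the fence. The registered bar's origin lies 18 mm on its -x side
- end_stop: red end stop in the channel, 42 mm along x, 22 mm along y, 30 mm high with a small steel knob on top; origin at the bottom centre of its registering face, which looks to -y; axes parallel to the fixture's. Its setting varies along y (39 to 51 mm from the fixture's origin); it slips along y if pushed with more than about 40 N. The registered bar's origin lies 31 mm on its -y side
- tape: yellow roll of tape lying flat, 90 mm diameter, 24 mm high, origin at the centre of its underside; bystander
- bottle: clear bottle with a blue cap, 60 mm diameter, 150 mm high, origin at the centre of its underside; bystander
- driver: screwdriver with a red handle lying on the bench; bystander
- valve_tray: blue tray of white valve discs, 130 x 180 mm, 45 mm high, origin at the centre of its underside; bystander

How it is judged:
On the way, in this order (a step that is already met when the one before it is completed fails the run):
1. the brass bar lies flat on the green pad (its centre over the pad), let go by the gripper (z of brass_bar in the frame of pad below 0.007 m and x of brass_bar in the frame of pad between -0.065 and 0.065 m and y of brass_bar in the frame of pad between -0.055 and 0.055 m and angle between brass_bar's own z axis and vertical below 0.05 rad and contact force between the fingers and brass_bar below 0.1 N), for 0.2 s.
2. the brass bar, down on the channel floor and still more than 5 mm short of the red end stop, is pressed against the blue fence with at least 4 N for 0.1 s (z of brass_bar in the frame of nest between 0.01 and 0.0145 m and x of brass_bar in the frame of fence_face between -0.03 and -0.016 m and contact force between brass_bar and fence above 4 N and y of brass_bar in the frame of end_stop below -0.036 m), for 0.1 s.
3. the brass bar, on the channel floor, is pushed against the red end stop with at least 4 N for 0.1 s (z of brass_bar in the frame of nest between 0.01 and 0.0145 m and x of brass_bar in the frame of fence_face between -0.03 and -0.016 m and contact force between brass_bar and end_stop above 4 N), for 0.1 s.
At the end, for the whole second after the job is handed in: The brass bar is at rest, flat on the channel floor and let go, its long side within 1.5 mm of the blue fence and parallel to it within 0.03 rad, its end within 1.5 mm of the red end stop (z of brass_bar in the frame of nest between 0.01 and 0.0145 m and x of brass_bar in the frame of fence_face between -0.03 and -0.016 m and x of brass_bar in the frame of fence_face above -0.0195 m and y of brass_bar in the frame of end_stop between -0.0325 and -0.029 m and angle between the x axis of brass_bar and the y axis of nest, either way round below 0.03 rad and angle between brass_bar's own z axis and vertical below 0.03 rad and linear speed of brass_bar below 0.01 m/s and contact force between the fingers and brass_bar below 0.1 N); the robot touches nothing.
It fails at once if the red end stop is pushed more than 2 mm out of its setting (distance of end_stop from where it was at the start of the episode above 0.002 m).
It fails at once if the steel bar is shifted more than 10 mm (distance of steel_bar from where it was at the start of the episode above 0.01 m).
It fails at once if the tape, bottle, screwdriver or valve tray is shifted more than 20 mm (distance of any of tape, bottle, driver, valve_tray from where it was at the start of the episode above 0.02 m).
It also fails if it takes over 72 s, if anything falls off the work surface, if the arm or the gripper's body presses on something with over 40 N, if the wrist force passes 120 N, or if a joint passes its speed limit or range.

## Working session

There is one attempt and no reset: what is moved stays moved. The work goes in short steps, Python scripts to look and compute and a shell command to move; the robot and the scene stay as the last step left them, time stands still between calls to the robot, and variables do not carry over. Pictures are saved under pics/ and viewed, at most 13 in all, crops included, and the job is handed in when it is done.

```bash
ls; mkdir -p pics
python3 - <<'E'
from bench import ctrl
import cv2,numpy as np
s=ctrl.get_state();print({k:np.round(v,3) for k,v in s.items()})
for c in ["top","scene"]:
    im,d=ctrl.get_image(c);cv2.imwrite(f"pics/{c}0.png",im[:,:,::-1])
    m=ctrl.camera_model(c);print(c,np.round(m["intrinsics"],1).tolist(),np.round(m["origin"],4),np.round(m["orientation"],4).tolist())
    for q in ["brass_bar","steel_bar","rack","pad","nest","window","fence","fence_face","end_stop","tape","bottle","driver","valve_tray"]:
        r=ctrl.mark_of(c,q);print(q,[(np.round(x["xyz"],4).tolist(),round(x["confidence"],2)) for x in r[:2]])
E
```

```text
pics
{'time': np.float64(0.0), 'joint_positions': array([-1.319,  0.322, -0.07 ,  1.452,  0.023,  1.371, -0.057]), 'qd': array([-0.   , -0.   ,  0.002, -0.   ,  0.001, -0.001, -0.001]), 'joint_torque': array([-0.0000e+00, -4.9128e+01, -4.0400e-01, -3.1253e+01, -6.4000e-02,
        4.3000e-02,  0.0000e+00]), 'position': array([0.153, 0.631, 0.218]), 'tool_rot': array([-3.730e-01, -3.119e+00,  3.000e-03]), 'ft_force': array([-0.214,  0.172,  0.342]), 'torque': array([-0.013,  0.007,  0.016]), 'grip_force': np.float64(0.0), 'grip_width': np.float64(1.0)}
top [[530.7, 0.0, 323.5], [0.0, 530.7, 239.4], [0.0, 0.0, 1.0]] [ 0.484  -0.0433  1.2134] [-2.1731, 2.1441, -0.1331]
brass_bar [([0.5108, 0.2809, 0.0057], 0.94)]
steel_bar []
rack [([0.5218, 0.2398, -0.0014], 0.98), ([0.7293, 0.3036, 0.0045], 0.27)]
pad [([0.5326, -0.001, -0.0035], 0.96), ([0.5275, -0.2592, -0.0012], 0.31)]
nest [([0.5272, -0.2578, -0.0004], 0.73)]
window [([0.4962, -0.2527, 0.0136], 0.77)]
fence [([0.5522, -0.2482, 0.0105], 0.71), ([0.7759, 0.0922, -0.0004], 0.4)]
fence_face [([0.544, -0.2388, 0.0149], 0.72)]
end_stop 
[... 318 characters left out ...]
, 0.302, 0.0021], 0.81)]
scene [[473.5, 0.0, 318.6], [0.0, 473.5, 241.9], [0.0, 0.0, 1.0]] [ 1.2073 -0.0037  0.9291] [-1.8851, -1.8916, 0.5735]
brass_bar [([0.5084, 0.2798, 0.0114], 0.93)]
steel_bar [([0.519, 0.1966, 0.0075], 0.57)]
rack [([0.5163, 0.2342, -0.0027], 0.61)]
pad [([0.5326, 0.0018, 0.0056], 0.96)]
nest [([0.5293, -0.2572, -0.0002], 0.77)]
window [([0.495, -0.2472, 0.0072], 0.95)]
fence [([0.5577, -0.2511, 0.0153], 0.81)]
fence_face [([0.5453, -0.2419, 0.0108], 0.84)]
end_stop [([0.5191, -0.2216, 0.0119], 0.66)]
tape [([0.7769, 0.0997, 0.0055], 0.6)]
bottle [([0.71, -0.3711, -0.0013], 0.62)]
driver [([0.7536, -0.1842, -0.0009], 0.64)]
valve_tray [([0.7302, 0.299, 0.0001], 0.74)]
```

View pics/top0.png

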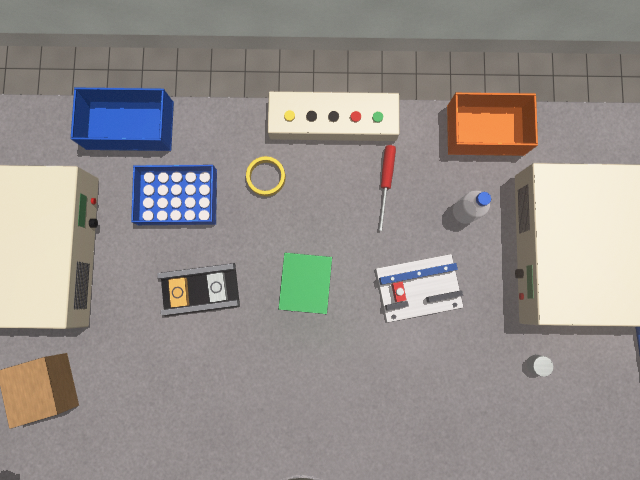

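The top view shows the brass bar (177,292) in the rack's left place with the steel bar at (216,287). The pad is at (306,283) and the fixture at (420,288), with the red stop at (400,291) and the blue fence on the far side. The networks agree with this. I'll check the arm's surroundings and measure yaws.

```bash
cat > h.py <<'E'
from bench import ctrl
import cv2,numpy as np
from scipy.spatial.transform import Rotation as R
def cloud(c):
    im,d=ctrl.get_image(c);m=ctrl.camera_model(c);K=m["intrinsics"]
    K=np.array(K);v,u=np.mgrid[:480,:640]
    p=np.stack([(u-K[0,2])/K[0,0]*d,(v-K[1,2])/K[1,1]*d,d],-1)
    o=np.array(m["orientation"]);Rm=R.from_rotvec(o).as_matrix() if o.size==3 else o
    P=p@Rm.T+np.array(m["origin"]);P[d==0]=np.nan
    return im,P
def rect(xy):
    (c,s,a)=cv2.minAreaRect((xy*1000).astype(np.float32));return np.round(c,1),np.round(s,1),round(a,1)
E
python3 - <<'E'
from h import *
im,P=cloud("top")
def box(u0,v0,u1,v1):
    q=P[v0:v1,u0:u1].reshape(-1,3);return q,im[v0:v1,u0:u1].reshape(-1,3).astype(int)
q,c=box(265,240,345,325);m=(c[:,1]>c[:,0]+60)&(c[:,1]>c[:,2]+30);print("pad",rect(q[m][:,:2]),np.nanmedian(q[m][:,2]))
q,c=box(140,250,250,325);m=(q[:,2]>0.006);print("rack",rect(q[m][:,:2]),np.nanpercentile(q[m][:,2],[10,50,90]))
q,c=box(370,245,470,330);m=(q[:,2]>0.007);print("nest",rect(q[m][:,:2]))
m=(c[:,2]>c[:,0]+40)&(q[:,2]>.03);print("fence",rect(q[m][:,:2]),np.nanmedian(q[m][:,2]))
for n,b in dict(box=(0,165,95,325),wood=(0,360,75,425),dark=(0,470,20,480),panel=(520,170,640,320),can=(530,355,555,380),white=(270,95,395,140)).items():
    q,c=box(*b);print(n,np.round(np.nanpercentile(q,[2,50,98],axis=0),2).tolist())
E
```

```text
pad (array([533. ,  -3.3]), array([102.6, 135.4]), 81.0) 0.0052015190468022166
rack (array([519.4, 248.1]), array([164.8, 244.4]), 0.8) [0.00772461 0.02981721 0.03511979]
nest (array([ 527.6, -260.2]), array([216.5, 184.9]), 87.4)
fence (array([ 555.9, -254.6]), array([ 15.3, 171.7]), 11.6) 0.043232668278065156
box [[0.44, 0.48, 0.0], [0.6, 0.53, 0.12], [0.76, 0.63, 0.12]]
wood [[0.22, 0.5, -0.0], [0.3, 0.54, 0.1], [0.36, 0.67, 0.11]]
dark [[0.1, 0.61, -0.0], [0.11, 0.63, 0.0], [0.12, 0.66, 0.01]]
panel [[0.47, -0.69, 0.05], [0.62, -0.57, 0.12], [0.77, -0.48, 0.13]]
can [[0.33, -0.56, -0.0], [0.36, -0.52, 0.04], [0.38, -0.5, 0.05]]
white [[0.87, -0.2, 0.01], [0.91, -0.06, 0.05], [0.96, 0.08, 0.06]]
```

View pics/scene0.png

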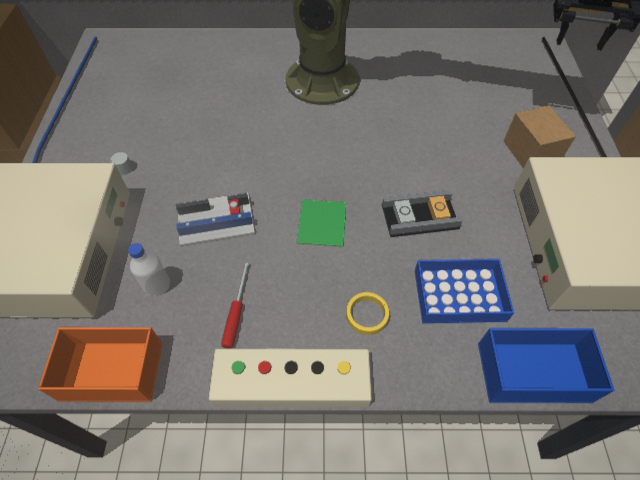

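The scene view confirms that only low things lie on the way: the wooden block at (540,135) and the cream box are both ≤0.13 m high. I'll move above the rack.

```bash
python3 -m crank '[{"tx":-52,"ty":-31},{"tx":-104,"ty":-62},{"tx":-156,"ty":-93},{"tx":-208,"ty":-125},{"tx":-240,"ty":-145}]' 60
python3 -m crank '[{"tx":-50,"ty":-30,"turn":-2},{"tx":-100,"ty":-60,"turn":-4},{"tx":-150,"ty":-90,"turn":-4},{"tx":-189,"ty":-113,"turn":-4},{"tx":-189,"ty":-113,"turn":-4}]'
python3 - <<'E'
from h import *
s=ctrl.get_state();print(s["time"],s["position"],s["tool_rot"])
m=ctrl.camera_model("wrist");print(m["origin"],m["orientation"])
im,P=cloud("wrist");cv2.imwrite("pics/w1.png",im[:,:,::-1])
for q in ["brass_bar","steel_bar","rack"]:
    for f in (ctrl.mark_of,ctrl.recognise): print(q,[(np.round(x["xyz"],4).tolist(),round(x["confidence"],2)) for x in f("wrist",q)[:2]])
E
```

```text
1.45 [0.15315434 0.63174106 0.21890081] [3.72589402e-01 3.11935460e+00 2.05762640e-04]
[0.08137696 0.64896887 0.38450105] [2.29452779 1.80415507 0.24650042]
brass_bar []
brass_bar []
steel_bar []
steel_bar []
rack []
rack []$[0]: bad value
$[0]: bad value
```

View pics/w1.png

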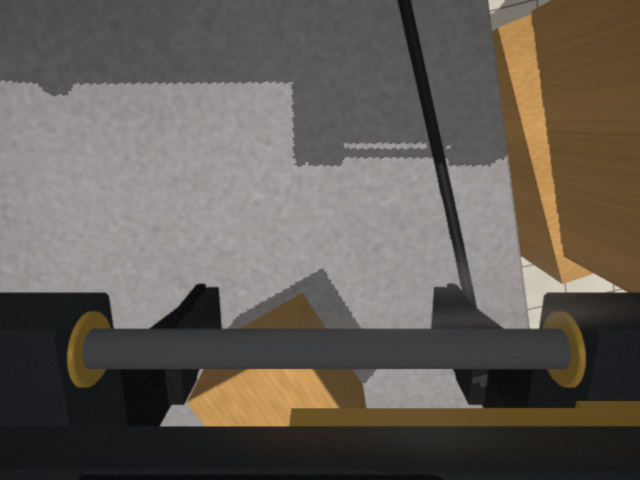

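The move was refused because each row needs all four fields, so the wrist view shows only the start. The camera looks from the tool's +x side, with the fingers at rows 290–400. I'll resend the move with a viewing offset.

```bash
python3 -m crank '[{"tx":-54,"ty":-26,"tz":0,"turn":0},{"tx":-108,"ty":-52,"tz":0,"turn":0},{"tx":-162,"ty":-78,"tz":0,"turn":0},{"tx":-216,"ty":-104,"tz":0,"turn":0},{"tx":-270,"ty":-130,"tz":0,"turn":0}]' 60
python3 -m crank '[{"tx":-52,"ty":-26,"tz":0,"turn":-2},{"tx":-104,"ty":-52,"tz":0,"turn":-4},{"tx":-156,"ty":-78,"tz":0,"turn":-4},{"tx":-208,"ty":-104,"tz":0,"turn":-4},{"tx":-251,"ty":-126,"tz":0,"turn":-4}]'
cat >> h.py <<'E'
def look(c,name,qs):
    s=ctrl.get_state();print(round(s["time"],2),np.round(s["position"],4),"yaw_y",round(np.degrees(np.arctan2(*R.from_rotvec(s["tool_rot"]).as_matrix()[1::-1,1][[0,1]])),2),np.round(s["ft_force"],1))
    im,P=cloud(c);cv2.imwrite(f"pics/{name}.png",im[:,:,::-1]);np.savez(f"{name}.npz",im=im,P=P)
    for q in qs: print(q,[(np.round(x["xyz"],4).tolist(),round(x["confidence"],2)) for x in ctrl.mark_of(c,q)[:2]])
    return im,P
E
python3 - <<'E'
from h import *
look("wrist","w2",["brass_bar","steel_bar","rack"])
E
```

```text
time: 2.42
position: [0.3863, 0.4405, 0.2192]
tool_rot: [0.372, 3.119, 0.001]
ft_force: [0.3, 0.7, -0.5]
grip_width: 0.694
grip_force: 0.0
time: 3.05
position: [0.6009, 0.2581, 0.2191]
tool_rot: [-0.172, 3.136, -0.0]
ft_force: [0.5, 0.5, -0.1]
grip_width: 0.69
grip_force: 0.0
3.05 [0.6009 0.2581 0.2191] yaw_y 96.29 [ 0.5  0.5 -0.1]
brass_bar [([0.5093, 0.2839, 0.0078], 0.7)]
steel_bar [([0.5219, 0.1973, 0.0096], 0.88)]
rack [([0.5177, 0.2394, -0.0025], 0.84)]
```

View pics/w2.png

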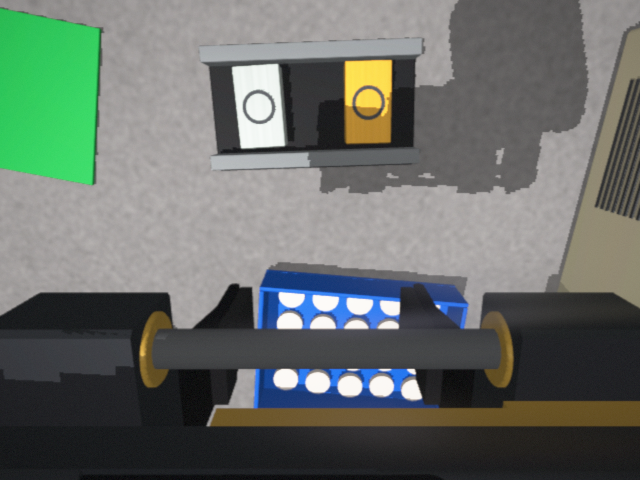

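The brass bar is at (368,101) and the steel bar at (259,105), between rails at rows 50 and 160, and there is room beside the long sides. I'll fit the brass top from this view and from the top camera.

```bash
cat >> h.py <<'E'
def yellow(im,P,b):
    u0,v0,u1,v1=b;c=im[v0:v1,u0:u1];q=P[v0:v1,u0:u1].reshape(-1,3);h=cv2.cvtColor(c,cv2.COLOR_RGB2HSV).reshape(-1,3)
    m=((h[:,0]>12)&(h[:,0]<32)&(h[:,1]>110)&(h[:,2]>60)&np.isfinite(q[:,2]))
    z=np.median(q[m][:,2]);m&=abs(q[:,2]-z)<.006
    print("brass",rect(q[m][:,:2]),"z",round(z,4))
E
python3 - <<'E'
from h import *
f=np.load("w2.npz");im,P=f["im"],f["P"]
yellow(im,P,(330,50,405,150))
q=P[30:180,195:430].reshape(-1,3);m=q[:,2]>.025;print("rails",rect(q[m][:,:2]),np.median(q[m][:,2]))
m=(q[:,2]>.004)&(q[:,2]<.015);print("plate z",np.median(q[m][:,2]))
yellow(*cloud("top"),(160,270,195,312))
E
```

```text
brass (array([514. , 273.1]), array([61.9, 36.1]), 7.3) z 0.031
rails (array([521.2, 229.9]), array([ 94.2, 170.1]), 7.7) 0.031168203950742712
plate z 0.007181462425790569
brass (array([507.5, 278.9]), array([62.2, 37.8]), 8.5) z 0.0327
```

Run:
```python
from h import *
im,P=look("wrist","w3",["brass_bar","steel_bar"])
yellow(im,P,(320,30,420,170));
q=P[20:190,180:445].reshape(-1,3);m=q[:,2]>.025;print("rails",rect(q[m][:,:2]),np.median(q[m][:,2]))
s=ctrl.get_state();print(s["position"],ctrl.camera_model("wrist")["origin"])
```

```text
3.3 [0.5987 0.261  0.2187] yaw_y 96.4 [-0.8  0.5  0.6]
brass_bar [([0.5113, 0.2824, 0.008], 0.59)]
steel_bar [([0.523, 0.1947, 0.0097], 0.9)]
brass (array([507.4, 281.6]), array([62. , 36.1]), 7.9) z 0.0319
rails (array([515. , 238.4]), array([ 94.3, 170.2]), 8.3) 0.03182474506618077
[0.59795296 0.2622354  0.21893142] [0.52472102 0.25372261 0.3846026 ]
```

```bash
cat > g.py <<'E'
# usage: g.py x y z yaw : shift from measured pose
import sys
from h import *
s=ctrl.get_state();Rm=R.from_rotvec(s["tool_rot"]).as_matrix();p=np.array(s["position"])
x,y,z,yaw=map(float,sys.argv[1:])
cur=np.degrees(np.arctan2(Rm[1,1],Rm[0,1]));d=(yaw-cur+90)%180-90
print("t",round(s["time"],2),"pos",np.round(p*1000,1),"yaw",round(cur,2),"F",np.round(s["ft_force"],1),"grip",round(s["grip_width"]*87,1),round(s["grip_force"],1),"q",np.round(s["joint_positions"],2))
print("tx ty tz",np.round(Rm.T@(np.array([x,y,z])-p*1000),1),"turn",round(-d/5,2))
E
python3 -m crank '[{"tx":44,"ty":15,"tz":45,"turn":-0.3},{"tx":88.5,"ty":31,"tz":90,"turn":-0.3},{"tx":88.5,"ty":31,"tz":139,"turn":-0.3},{"tx":88.5,"ty":31,"tz":139,"turn":-0.3},{"tx":88.5,"ty":31,"tz":139,"turn":-0.3}]' 62 >/dev/null
python3 g.py 508 281 32 98
python3 - <<'E'
from h import *
im,P=look("wrist","w4",["brass_bar"])
E
python3 g.py 508 281 32 98
```

```text
t 4.08 pos [509.2 282.   82. ] yaw 97.89 F [ 0.8  1.  -0.3] grip 61.9 0.0 q [-0.72  0.28  0.19  1.79 -0.06  1.07  1.21]
tx ty tz [ 1.5 -0.9 50. ] turn -0.02
4.08 [0.5092 0.282  0.082 ] yaw_y 97.89 [ 0.8  1.  -0.3]
brass_bar [([0.5112, 0.2858, 0.0071], 0.98)]
t 4.17 pos [510.1 282.1  82.7] yaw 97.84 F [ 0.4  0.6 -0.3] grip 61.7 0.0 q [-0.72  0.28  0.19  1.79 -0.06  1.07  1.21]
tx ty tz [ 2.5 -0.9 50.7] turn -0.03
```

View pics/w4.png

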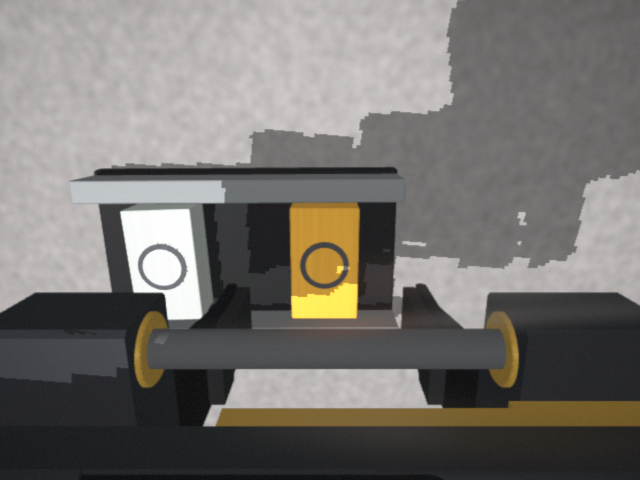

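The bar (324,262) sits midway between the fingers (about columns 235 and 415). I'll descend, grip and lift a little.

```bash
python3 - <<'E'
from h import *
f=np.load("w4.npz");yellow(f["im"],f["P"],(280,190,370,325))
E
python3 -m crank '[{"tx":1,"ty":0,"tz":25,"turn":0},{"tx":1,"ty":0,"tz":50,"turn":0},{"tx":1,"ty":0,"tz":50,"turn":0},{"tx":1,"ty":0,"tz":50,"turn":0}]'
python3 -m crank '[{"tx":0,"ty":0,"tz":0,"turn":0},{"tx":0,"ty":0,"tz":0,"turn":0},{"tx":0,"ty":0,"tz":0,"turn":0},{"tx":0,"ty":0,"tz":0,"turn":0},{"tx":0,"ty":0,"tz":0,"turn":0}]' 20 30
```

```text
brass (array([508.4, 281. ]), array([62.3, 36.1]), 7.8) z 0.0324
time: 4.68
position: [0.5084, 0.2816, 0.0318]
tool_rot: [-0.215, 3.132, 0.002]
ft_force: [0.5, 0.5, -0.9]
grip_width: 0.713
grip_force: 0.0
time: 5.3
position: [0.5068, 0.2811, 0.0299]
tool_rot: [0.216, -3.134, -0.0]
ft_force: [0.4, -0.9, 0.3]
grip_width: 0.265
grip_force: 0.0
```

```bash
python3 -m crank '[{"tx":0,"ty":0,"tz":0,"turn":0},{"tx":0,"ty":0,"tz":0,"turn":0}]' 20 30
python3 - <<'E'
from h import *
im,P=look("wrist","w5",["brass_bar"])
f=np.load("w4.npz")
E
```

```text
time: 5.55
position: [0.5068, 0.281, 0.0298]
tool_rot: [0.216, -3.134, 0.0]
ft_force: [-0.2, -0.6, 0.1]
grip_width: 0.232
grip_force: 0.0
5.55 [0.5068 0.281  0.0298] yaw_y 97.88 [-0.2 -0.6  0.1]
brass_bar [([0.5113, 0.284, 0.0085], 0.85), ([0.5234, 0.1975, 0.0078], 0.33)]
```

View pics/w5.png

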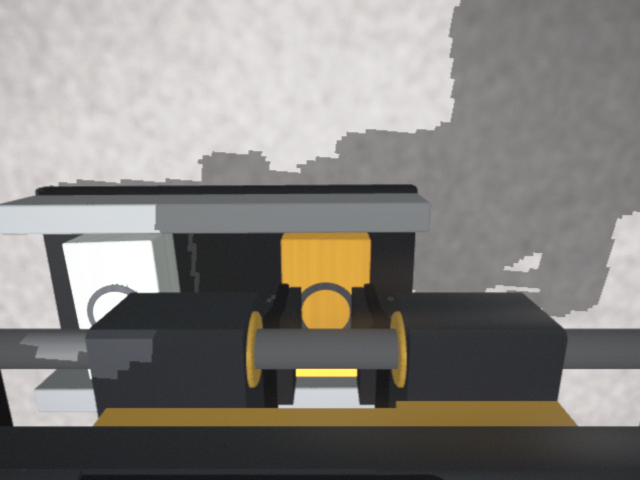

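The fingers (inner edges at columns 297 and 355) have closed to about 20 mm over the bar (columns 281–370), so they passed above it without gripping. I'll check the finger height.

Run:
```python
from h import *
print(ctrl.tip_extent)
s=ctrl.get_state();print(s["grip_width"],s["grip_force"])
f=np.load("w5.npz");P=f["P"]
for u,v in [(285,290),(285,295),(285,320),(290,330),(268,305),(325,260),(325,310),(325,375),(297,350),(365,290),(370,320),(325,390),(325,210)]: print(u,v,np.round(P[v,u],3))
yellow(f["im"],P,(275,230,375,300))
```

```text
0.019
0.2269517284466427 0.0
285 290 [0.497 0.264 0.042]
285 295 [0.497 0.264 0.045]
285 320 [0.499 0.266 0.063]
290 330 [0.475 0.269 0.116]
268 305 [0.52  0.255 0.007]
325 260 [0.486 0.278 0.033]
325 310 [0.507 0.281 0.033]
325 375 [0.538 0.285 0.031]
297 350 [0.476 0.271 0.122]
365 290 [0.493 0.295 0.041]
370 320 [0.495 0.294 0.064]
325 390 [0.545 0.286 0.032]
325 210 [0.466 0.275 0.032]
brass (array([489.9, 278.4]), array([26.3, 36. ]), 7.7) z 0.0317
```

```bash
python3 - <<'E'
from h import *
for n in ["w4","w5"]:
    f=np.load(n+".npz");P=f["P"];im=f["im"].astype(int)
    s=np.array([[.5084,.2816,.082],[.507,.281,.03]])[n=="w5"]*1
    T=(P-s)*1000  # tool-ish
    a=np.radians(97.8);yy=T[...,0]*np.cos(a)+T[...,1]*np.sin(a);xx=-T[...,0]*np.sin(a)+T[...,1]*np.cos(a);zz=-T[...,2]
    dark=(im.max(-1)<70)&(abs(xx)<16)&(abs(yy)<60)&(zz<25)&(zz>-60)
    for side in (-1,1):
        m=dark&(np.sign(yy)==side)
        for lo in range(-60,25,8):
            k=m&(zz>=lo)&(zz<lo+8)
            if k.sum()>5: print(n,side,"z",lo,k.sum(),"y",np.round(np.percentile(yy[k],[2,98]),1),"x",np.round(np.percentile(xx[k],[2,98]),1))
E
sed -n 1,3p /dev/null; python3 g.py 508 281 32 98
```

```text
t 5.65 pos [506.8 281.   29.9] yaw 97.87 F [ 0.1 -0.3 -0.3] grip 19.7 0.0 q [-0.71  0.34  0.19  1.84 -0.08  0.97  1.22]
tx ty tz [-1.2 -0.2 -2.1] turn -0.03Traceback (most recent call last):
  File "<stdin>", line 5, in <module>
ValueError: operands could not be broadcast together with shapes (480,640,3) (0,2,3)
```

Run:
```python
from h import *
S=dict(w4=[.5084,.2816,.082],w5=[.507,.281,.03])
for n in S:
    f=np.load(n+".npz");P=f["P"];im=f["im"].astype(int)
    T=(P-np.array(S[n]))*1000
    a=np.radians(97.8);yy=T[...,0]*np.cos(a)+T[...,1]*np.sin(a);xx=-T[...,0]*np.sin(a)+T[...,1]*np.cos(a);zz=-T[...,2]
    dark=(im.max(-1)<70)&(abs(xx)<16)&(abs(yy)<60)&(zz<25)&(zz>-60)
    for side in (-1,1):
        m=dark&(np.sign(yy)==side)
        for lo in range(-60,25,8):
            k=m&(zz>=lo)&(zz<lo+8)
            if k.sum()>5: print(n,side,"z",lo,k.sum(),"y",np.round(np.percentile(yy[k],[2,98]),1),"x",np.round(np.percentile(xx[k],[2,98]),1))
```

```text
w4 -1 z -60 936 y [-35.8 -30.7] x [-11.    3.9]
w4 -1 z -52 175 y [-35.3 -30.5] x [-10.1   0.6]
w4 -1 z -44 374 y [-42.4 -30.7] x [-9.1 10.9]
w4 -1 z -36 384 y [-40.3 -30.8] x [ 3.6 10.6]
w4 -1 z -28 370 y [-39.5 -30.5] x [ 0.7 10.6]
w4 -1 z -20 341 y [-39.3 -30.6] x [-3.4 10.6]
w4 -1 z -12 326 y [-39.3 -30.5] x [-7.2 10.5]
w4 -1 z -4 9 y [-38.4 -30.9] x [-8.9 10.1]
w4 1 z -60 864 y [31.1 36.3] x [-9.7  3.6]
w4 1 z -52 161 y [31.  37.8] x [-9.5  8.6]
w4 1 z -44 349 y [31.1 42.3] x [-8.3 10.9]
w4 1 z -36 380 y [31.4 40.9] x [ 4.2 10.7]
w4 1 z -28 350 y [31.1 39.6] x [ 0.8 10.6]
w4 1 z -20 339 y [31.1 39.6] x [-3.3 10.6]
w4 1 z -12 233 y [31.1 39.5] x [-5.3 10.6]
w5 -1 z -60 564 y [-14.9 -10.2] x [-8.1  5.8]
w5 -1 z -52 179 y [-14.8 -10. ] x [-8.8  3. ]
w5 -1 z -44 250 y [-20.1 -10.1] x [-6.7 12.5]
w5 -1 z -36 346 y [-20.4 -10.3] x [ 6.3 12.5]
w5 -1 z -28 295 y [-19. -10.] x [ 3.7 12.4]
w5 -1 z -20 239 y [-18.7 -10. ] x [ 0.5 12.3]
w5 -1 z -12 211 y [-18.7 -10. ] x [-3.5 12.3]
w5 -1 z -4 26 y [-17.9 -10. ] x [-7.5 11.9]
w5 -1 z 20 3334 y [-59.2 -22.1] x [-9.9 15.6]
w5 1 z -60 574 y [10.3 15.1] x [-7.9  5.3]
w5 1 z -52 152 y [10.1 15. ] x [-7.9  2.9]
w5 1 z -44 253 y [10.6 20.5] x [10.  12.6]
w5 1 z -36 339 y [10.4 20.7] x [ 6.2 12.4]
w5 1 z -28 292 y [10.1 19.1] x [ 3.6 12.5]
w5 1 z -20 245 y [10.2 18.9] x [ 0.5 12.4]
w5 1 z -12 190 y [10.1 18.8] x [-2.5 12.3]
w5 1 z 20 1798 y [21.5 40. ] x [-11.4  15.6]
```

By depth the visible fingertips end level with the reported TCP (bar top 0.032, tips about 0.033), not 19 mm ahead of it. So I'll open and go about 20 mm lower in steps, feeling for the plate.

```bash
python3 -m crank '[{"tx":0,"ty":0,"tz":-6,"turn":0},{"tx":0,"ty":0,"tz":-6,"turn":0},{"tx":0,"ty":0,"tz":-6,"turn":0},{"tx":0,"ty":0,"tz":-6,"turn":0},{"tx":0,"ty":0,"tz":-6,"turn":0}]' 62 >/dev/null
python3 -m crank '[{"tx":-1,"ty":0,"tz":10,"turn":0},{"tx":-1,"ty":0,"tz":18,"turn":0},{"tx":-1,"ty":0,"tz":18,"turn":0}]'
python3 - <<'E'
from h import *
im,P=look("wrist","w6",[])
T=(P-np.array(ctrl.get_state()["position"]))*1000
a=np.radians(97.8);yy=T[...,0]*np.cos(a)+T[...,1]*np.sin(a);xx=-T[...,0]*np.sin(a)+T[...,1]*np.cos(a);zz=-T[...,2]
m=(im.max(-1)<70)&(abs(xx)<14)&(abs(yy)<42)&(abs(yy)>29)
print(np.histogram(zz[m],bins=range(-60,30,4)))
E
```

```text
time: 6.65
position: [0.5069, 0.2806, 0.0165]
tool_rot: [0.216, -3.132, 0.002]
ft_force: [-0.4, -0.1, 0.5]
grip_width: 0.71
grip_force: 0.0
6.65 [0.5069 0.2806 0.0165] yaw_y 97.88 [-0.4 -0.1  0.5]
(array([ 405, 1306,  357,  133,  292,  389,  376,  417,  379,  347,  349,
        332,  341,  325,   47,    0,  161, 1642,    0,    0,    0,    0]), array([-60, -56, -52, -48, -44, -40, -36, -32, -28, -24, -20, -16, -12,
        -8,  -4,   0,   4,   8,  12,  16,  20,  24,  28]))
```

No contact at TCP z 0.0165, so the tips do stand at the TCP. I'll go down another 7 mm and grip.

```bash
python3 -m crank '[{"tx":0,"ty":0,"tz":4,"turn":0},{"tx":0,"ty":0,"tz":7,"turn":0},{"tx":0,"ty":0,"tz":7,"turn":0}]'
python3 -m crank '[{"tx":0,"ty":0,"tz":0,"turn":0},{"tx":0,"ty":0,"tz":0,"turn":0},{"tx":0,"ty":0,"tz":0,"turn":0},{"tx":0,"ty":0,"tz":0,"turn":0},{"tx":0,"ty":0,"tz":0,"turn":0}]' 20 35
```

```text
time: 7.08
position: [0.5076, 0.2811, 0.0106]
tool_rot: [0.216, -3.134, 0.0]
ft_force: [0.2, -0.4, 1.0]
grip_width: 0.714
grip_force: 0.0
time: 7.7
position: [0.5079, 0.2811, 0.011]
tool_rot: [-0.216, 3.134, 0.0]
ft_force: [0.4, -0.5, 0.6]
grip_width: 0.411
grip_force: 35.0
```

The grip is good: opening 35.8 mm, force 35 N. Now I'll lift, carry to the pad and turn 86°.

```bash
python3 -m crank '[{"tx":0,"ty":0,"tz":-30,"turn":0},{"tx":0,"ty":0,"tz":-75,"turn":0},{"tx":0,"ty":-30,"tz":-100,"turn":2},{"tx":3,"ty":-85,"tz":-100,"turn":4},{"tx":7,"ty":-142,"tz":-100,"turn":6}]'
python3 g.py 533 -2 40 12
```

```text
time: 8.32
position: [0.5195, 0.1382, 0.1101]
tool_rot: [-0.609, -3.081, 0.001]
ft_force: [1.0, -1.2, -6.1]
grip_width: 0.407
grip_force: 35.0
t 8.32 pos [519.5 138.2 110.1] yaw 67.64 F [ 1.  -1.2 -6.1] grip 35.4 35.0 q [-0.62  0.17  0.34  1.88 -0.06  1.11  0.92]
tx ty tz [ -65.9 -124.5   70.2] turn 11.13
```

```bash
python3 -m crank '[{"tx":-20,"ty":-40,"tz":0,"turn":2.1},{"tx":-43,"ty":-83,"tz":0,"turn":4.2},{"tx":-66,"ty":-124,"tz":0,"turn":6.3},{"tx":-66,"ty":-124,"tz":0,"turn":8.4},{"tx":-66,"ty":-124,"tz":0,"turn":10.5}]' >/dev/null
python3 -m crank '[{"tx":0,"ty":0,"tz":15,"turn":0.7},{"tx":0,"ty":0,"tz":30,"turn":0.7},{"tx":0,"ty":0,"tz":30,"turn":0.7}]' >/dev/null
python3 - <<'E'
from h import *
im,P=look("wrist","w7",["pad","brass_bar"])
im,P=cloud("top");cv2.imwrite("pics/t7.png",im[:,:,::-1])
E
python3 g.py 533 -2 7.5 12
```

```text
9.32 [ 5.327e-01 -2.000e-04  7.870e-02] yaw_y 11.95 [-0.3  0.1 -5.8]
pad []
brass_bar [([0.5321, 0.0004, 0.0755], 0.94)]
t 9.53 pos [ 5.352e+02 -1.000e-01  8.130e+01] yaw 11.9 F [ 0.1  1.5 -4. ] grip 35.5 35.0 q [-0.53  0.2   0.53  1.92 -0.12  1.05  0.26]
tx ty tz [-1.4 -2.6 73.8] turn -0.02
```

View pics/w7.png

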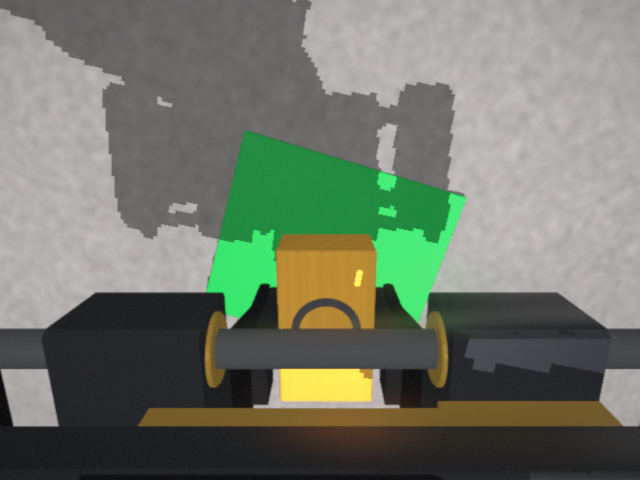

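The bar is held straight (278–374, rows 235–400) over the green pad. I'll lower it and feel for the pad.

```bash
python3 -m crank '[{"tx":0,"ty":-1,"tz":35,"turn":0},{"tx":0,"ty":-1,"tz":60,"turn":0},{"tx":0,"ty":-1,"tz":68,"turn":0},{"tx":0,"ty":-1,"tz":70,"turn":0},{"tx":0,"ty":-1,"tz":70,"turn":0}]'
python3 -m crank '[{"tx":0,"ty":0,"tz":1,"turn":0},{"tx":0,"ty":0,"tz":1,"turn":0}]'
```

```text
time: 10.15
position: [0.5348, -0.0003, 0.0119]
tool_rot: [1.979, 2.438, 0.002]
ft_force: [0.3, -0.9, -5.0]
grip_width: 0.409
grip_force: 35.0
time: 10.4
position: [0.5341, -0.0003, 0.0104]
tool_rot: [1.979, 2.439, 0.001]
ft_force: [-0.3, 0.5, -4.6]
grip_width: 0.412
grip_force: 35.0
```

```bash
python3 -m crank '[{"tx":0,"ty":0,"tz":1.5,"turn":0},{"tx":0,"ty":0,"tz":1.5,"turn":0}]' | sed -n 2,4p
python3 -m crank '[{"tx":0,"ty":0,"tz":1.5,"turn":0},{"tx":0,"ty":0,"tz":1.5,"turn":0}]'| sed -n 2,4p
```

```text
position: [0.5336, -0.0003, 0.0083]
tool_rot: [-1.98, -2.439, 0.0]
ft_force: [-0.1, -0.1, -4.9]
position: [0.5339, -0.0003, 0.007]
tool_rot: [1.98, 2.439, 0.0]
ft_force: [0.5, 0.7, -3.0]
```

```bash
python3 -m crank '[{"tx":0,"ty":0,"tz":0.5,"turn":0},{"tx":0,"ty":0,"tz":0.5,"turn":0}]' | sed -n 2,4p
python3 -m crank '[{"tx":0,"ty":0,"tz":0,"turn":0},{"tx":0,"ty":0,"tz":0,"turn":0},{"tx":0,"ty":0,"tz":0,"turn":0},{"tx":0,"ty":0,"tz":0,"turn":0},{"tx":0,"ty":0,"tz":0,"turn":0}]' 60
python3 -m crank '[{"tx":0,"ty":0,"tz":-25,"turn":0},{"tx":0,"ty":0,"tz":-70,"turn":0},{"tx":0,"ty":0,"tz":-93,"turn":-2},{"tx":0,"ty":0,"tz":-93,"turn":-4},{"tx":0,"ty":0,"tz":-93,"turn":-6}]' 87
python3 g.py 534 0 100 102
```

```text
position: [0.5339, -0.0003, 0.007]
tool_rot: [-1.98, -2.439, -0.001]
ft_force: [-3.8, -0.0, 4.4]
time: 11.78
position: [0.5339, -0.0003, 0.0063]
tool_rot: [1.98, 2.439, 0.0]
ft_force: [-0.1, -0.5, 1.2]
grip_width: 0.684
grip_force: 0.0
time: 12.4
position: [0.5341, -0.0003, 0.0999]
tool_rot: [1.272, 2.872, 0.001]
ft_force: [0.2, 0.1, -0.0]
grip_width: 0.992
grip_force: 0.0
t 12.4 pos [ 5.341e+02 -3.000e-01  9.990e+01] yaw 42.21 F [ 0.2  0.1 -0. ] grip 86.3 0.0 q [-0.49  0.18  0.48  1.9  -0.09  1.09  0.77]
tx ty tz [ 0.2  0.1 -0.1] turn -11.96
```

```bash
python3 -m crank '[{"tx":0,"ty":0,"tz":-30,"turn":-2.1},{"tx":0,"ty":0,"tz":-60,"turn":-4.2},{"tx":0,"ty":0,"tz":-90,"turn":-6.3},{"tx":0,"ty":0,"tz":-110,"turn":-8.4},{"tx":0,"ty":0,"tz":-110,"turn":-10.5}]' >/dev/null
python3 g.py 615 -20 210 102; python3 g.py 625 -250 210 102
```

```text
t 13.03 pos [ 5.350e+02 -4.000e-01  2.114e+02] yaw 94.71 F [-0.3 -0.5  0. ] grip 87.2 0.0 q [-0.45  0.07  0.43  1.77 -0.03  1.31  1.63]
tx ty tz [-78.1 -26.1   1.7] turn -1.46
t 13.03 pos [ 5.350e+02 -4.000e-01  2.114e+02] yaw 94.71 F [-0.3 -0.5  0. ] grip 87.2 0.0 q [-0.45  0.07  0.43  1.77 -0.03  1.31  1.63]
tx ty tz [ -69.2 -256.2    1.6] turn -1.46
```

```bash
python3 -m crank '[{"tx":-40,"ty":-13,"tz":0,"turn":-1.5},{"tx":-78,"ty":-26,"tz":0,"turn":-1.5},{"tx":-78,"ty":-26,"tz":0,"turn":-1.5},{"tx":-78,"ty":-26,"tz":0,"turn":-1.5}]' >/dev/null
python3 - <<'E'
from h import *
im,P=look("wrist","w8",["brass_bar","pad"]);im,P=cloud("wrist")
yellow(im,P,(150,0,500,280))
E
python3 -m crank '[{"tx":2,"ty":-55,"tz":0,"turn":0},{"tx":8,"ty":-110,"tz":0,"turn":0},{"tx":18,"ty":-165,"tz":0,"turn":0},{"tx":28,"ty":-210,"tz":0,"turn":0},{"tx":38,"ty":-227,"tz":0,"turn":0}]' >/dev/null
python3 -m crank '[{"tx":0,"ty":0,"tz":0,"turn":0},{"tx":0,"ty":0,"tz":0,"turn":0}]' >/dev/null
python3 - <<'E'
from h import *
im,P=look("wrist","w9",["nest","window","fence","fence_face","end_stop"])
E
```

```text
13.53 [ 0.6129 -0.0203  0.2089] yaw_y 101.86 [ 0.2  0.7 -0. ]
brass_bar [([0.5488, -0.2435, 0.0142], 0.65), ([0.5341, 0.0001, 0.0052], 0.6)]
pad []
brass (array([533.3,  -1. ]), array([34.8, 61.3]), 11.9) z 0.028
14.6 [ 0.6239 -0.2473  0.2094] yaw_y 102.06 [ 0.1  0.5 -0.1]
nest [([0.5235, -0.2566, -0.0022], 0.8)]
window [([0.4944, -0.2494, 0.0126], 0.72)]
fence [([0.5558, -0.2481, 0.0125], 0.71)]
fence_face [([0.5486, -0.2398, 0.0115], 0.83)]
end_stop [([0.5241, -0.2191, 0.0117], 0.74)]
```

View pics/w9.png

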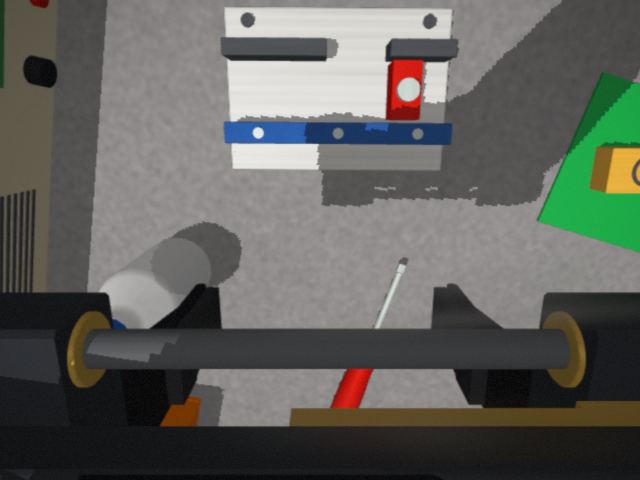

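Fixture: fence at rows 122–144, red stop at columns 387–424, front wall pieces at columns 222–335 and 388–457 with the open-topped window between them. I'll measure it all in this view's cloud.

Run:
```python
from h import *
f=np.load("w9.npz");im=f["im"].astype(int);P=f["P"]
b=(slice(0,200),slice(210,470));c=im[b].reshape(-1,3);q=P[b].reshape(-1,3)
fe=(c[:,2]>c[:,0]+30)&(q[:,2]>.038);print("fence",rect(q[fe][:,:2]),np.median(q[fe][:,2]))
(cf,sf,a)=cv2.minAreaRect((q[fe][:,:2]*1000).astype(np.float32))
th=np.radians(a if sf[0]<sf[1] else a-90);ex=np.array([np.cos(th),np.sin(th)]);ey=np.array([-np.sin(th),np.cos(th)])
o=np.array(cf)-31*ex   # nest origin (fence centre x=+31)
print("nest origin",o,"yaw",np.degrees(th))
X=(q[:,:2]*1000-o)@ex;Y=(q[:,:2]*1000-o)@ey;Z=q[:,2]*1000
def rg(m,n): print(n,m.sum(),"x",np.round(np.percentile(X[m],[.5,99.5]),1),"y",np.round(np.percentile(Y[m],[.5,99.5]),1),"z",np.round(np.median(Z[m]),1))
rg(fe,"fence");red=(c[:,0]>c[:,1]+60)&(c[:,0]>c[:,2]+60)&(Z>36);rg(red,"stop top")
w=(Z>36)&(c.max(1)<110)&(X<-15);rg(w&(Y<10),"wall-");rg(w&(Y>20),"wall+")
fl=(abs(X)<15)&(Y<0)&(Y>-70);rg(fl,"floor")
pl=(Z>8)&(Z<16);rg(pl,"plate")
```

```text
fence (array([ 556.7, -252.2]), array([ 15.7, 172. ]), 11.7) 0.04165318041439792
nest origin [ 526.30639306 -258.47868495] yaw 11.741164207458496
fence 4559 x [23.3 38.8] y [-84.8  84.7] z 41.7
stop top 1386 x [-20.6  20.7] y [38.9 60.9] z 41.7
wall- 1919 x [-34.5 -23. ] y [-83.9  -9.6] z 41.6
wall+ 1250 x [-34.5 -21.1] y [36.9 84.4] z 41.6
floor 3439 x [-14.9  14.7] y [-69.7  -0.6] z 11.7
plate 25149 x [-61.4  61.3] y [-86.9  86.6] z 11.7
```

Measured and consistent with the text: fixture origin (526.3, -258.5), yaw 11.74°, stop face at y = 39 mm, floor 11.7 mm. The bar on the pad is at (533.3, -1), yaw 101.9°. Now I'll take it by the ends.

```bash
python3 -m crank '[{"tx":0,"ty":55,"tz":0,"turn":0},{"tx":10,"ty":112,"tz":0,"turn":0},{"tx":20,"ty":170,"tz":0,"turn":0},{"tx":30,"ty":225,"tz":20,"turn":0},{"tx":37,"ty":259,"tz":60,"turn":0}]' 85 >/dev/null
python3 -m crank '[{"tx":0,"ty":0,"tz":0,"turn":0}]' >/dev/null
python3 g.py 533.3 -1 70 101.9
```

```text
t 15.65 pos [530.2  -0.6 146.4] yaw 102.24 F [0.7 0.3 0.1] grip 85.2 0.0 q [-0.45  0.12  0.43  1.85 -0.06  1.19  1.79]
tx ty tz [-3.4 -1.3 76.4] turn 0.07
```

```bash
python3 -m crank '[{"tx":-3,"ty":-1,"tz":45,"turn":0},{"tx":-3,"ty":-1,"tz":86,"turn":0},{"tx":-3,"ty":-1,"tz":86,"turn":0},{"tx":-3,"ty":-1,"tz":86,"turn":0}]' >/dev/null
python3 - <<'E'
from h import *
im,P=look("wrist","w10",["brass_bar"])
yellow(im,P,(200,150,460,320))
E
python3 g.py 533.3 -1 10 101.9
```

```text
16.15 [ 0.5384 -0.0056  0.0653] yaw_y 101.82 [0.1 0.2 1.4]
brass_bar []
brass (array([533.4,  -0.9]), array([36.5, 62. ]), 11.8) z 0.0281
t 16.25 pos [538.7  -5.1  65.7] yaw 101.85 F [ 1.3 -0.1  0.7] grip 85.0 0.0 q [-0.42  0.22  0.43  1.92 -0.11  1.02  1.83]
tx ty tz [ 4.6  5.2 55.7] turn -0.01
```

View pics/w10.png

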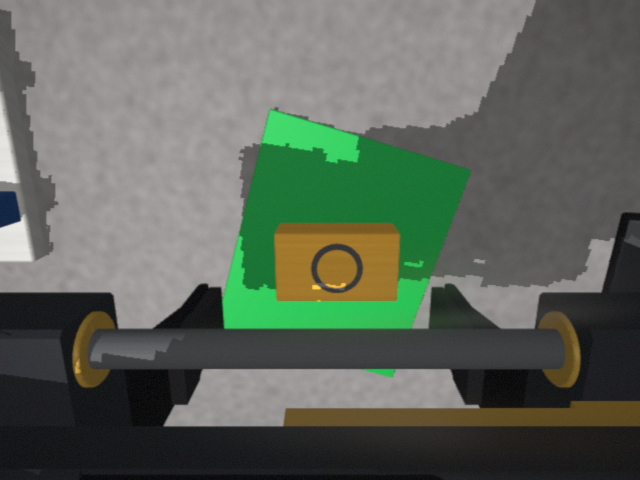

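The bar (336,262) sits right of the fingers' midline at about column 326, which agrees with the computed 5 mm shift. I'll correct, descend and grip the ends.

```bash
python3 -m crank '[{"tx":4.7,"ty":5,"tz":10,"turn":0},{"tx":4.7,"ty":5,"tz":25,"turn":0},{"tx":4.7,"ty":5,"tz":25,"turn":0}]' >/dev/null
python3 g.py 533.3 -1 10 101.9
python3 -m crank '[{"tx":0,"ty":0,"tz":0,"turn":0}]' >/dev/null
python3 g.py 533.3 -1 10 101.9
```

```text
t 16.62 pos [529.5  -0.8  36.7] yaw 101.89 F [ 0.1  0.9 -0.1] grip 85.0 0.0 q [-0.42  0.25  0.42  1.96 -0.12  0.96  1.83]
tx ty tz [-3.7 -1.  26.7] turn -0.0
t 16.75 pos [531.   -1.   38.2] yaw 101.87 F [-0.5  0.7  0.6] grip 84.8 0.0 q [-0.42  0.25  0.42  1.96 -0.12  0.96  1.83]
tx ty tz [-2.2 -0.5 28.2] turn -0.01
```

```bash
python3 -m crank '[{"tx":-1,"ty":-0.5,"tz":15,"turn":0},{"tx":-1,"ty":-0.5,"tz":28,"turn":0},{"tx":-1,"ty":-0.5,"tz":28,"turn":0},{"tx":-1,"ty":-0.5,"tz":28,"turn":0}]' >/dev/null
python3 g.py 533.3 -1 10 101.9
python3 -m crank '[{"tx":0,"ty":0,"tz":0,"turn":0},{"tx":0,"ty":0,"tz":0,"turn":0},{"tx":0,"ty":0,"tz":0,"turn":0},{"tx":0,"ty":0,"tz":0,"turn":0},{"tx":0,"ty":0,"tz":0,"turn":0}]' 45 30
python3 g.py 533.3 -1 10 101.9
```

```text
t 17.25 pos [532.1  -1.3  10.2] yaw 101.87 F [ 0.9 -0.   0.4] grip 85.0 0.0 q [-0.41  0.29  0.41  1.97 -0.15  0.91  1.85]
tx ty tz [-1.2  0.   0.2] turn -0.01
time: 17.88
position: [0.5324, -0.0012, 0.0106]
tool_rot: [-0.325, 3.124, 0.0]
ft_force: [0.2, -0.1, 1.7]
grip_width: 0.709
grip_force: 30.0
t 17.88 pos [532.4  -1.2  10.6] yaw 101.88 F [ 0.2 -0.1  1.7] grip 61.7 30.0 q [-0.41  0.29  0.41  1.97 -0.15  0.91  1.85]
tx ty tz [-1.   0.   0.6] turn -0.0
```

```bash
python3 -m crank '[{"tx":0,"ty":0,"tz":-40,"turn":0},{"tx":0,"ty":0,"tz":-100,"turn":0},{"tx":12,"ty":-50,"tz":-105,"turn":0},{"tx":24,"ty":-105,"tz":-105,"turn":0},{"tx":36,"ty":-160,"tz":-105,"turn":0}]'
python3 -m crank '[{"tx":11,"ty":-50,"tz":0,"turn":0},{"tx":23,"ty":-95,"tz":0,"turn":0},{"tx":23,"ty":-107,"tz":0,"turn":0},{"tx":23,"ty":-107,"tz":0,"turn":0},{"tx":23,"ty":-107,"tz":0,"turn":0}]' >/dev/null
python3 g.py 529.8 -275.1 60 101.8
```

```text
time: 18.5
position: [0.5287, -0.1661, 0.1144]
tool_rot: [0.326, -3.123, -0.001]
ft_force: [1.9, -0.5, -5.5]
grip_width: 0.711
grip_force: 30.0
t 19.12 pos [ 529.5 -272.2  114.5] yaw 102.01 F [ 0.7 -0.  -5.1] grip 61.7 30.0 q [-0.08  0.31  0.6   1.74 -0.19  1.15  2.37]
tx ty tz [ 0.2 -3.  54.5] turn 0.04
```

```bash
python3 -m crank '[{"tx":0,"ty":-1.5,"tz":25,"turn":0},{"tx":0,"ty":-1.5,"tz":54,"turn":0},{"tx":0,"ty":-1.5,"tz":54,"turn":0},{"tx":0,"ty":-1.5,"tz":54,"turn":0},{"tx":0,"ty":-1.5,"tz":54,"turn":0}]' >/dev/null
python3 - <<'E'
from h import *
im,P=look("wrist","w11",[]);yellow(im,P,(200,150,460,320))
c=im.astype(int)
q=P.reshape(-1,3);cc=c.reshape(-1,3);fe=(cc[:,2]>cc[:,0]+30)&(q[:,2]>.03)&(q[:,2]<.05);red=(cc[:,0]>cc[:,1]+60)&(cc[:,0]>cc[:,2]+60)&(q[:,2]>.036)&(q[:,1]<-.15)
o=np.array([526.3,-258.5]);t=np.radians(11.74);ex=np.array([np.cos(t),np.sin(t)]);ey=np.array([-ex[1],ex[0]])
for n,m in (("fence",fe),("red",red)):
    d=q[m][:,:2]*1000-o;print(n,m.sum(),np.percentile(d@ex,[1,99]),np.percentile(d@ey,[1,99]))
w=(cc.max(1)<110)&(q[:,2]>.036)&(q[:,2]<.045);d=q[w][:,:2]*1000-o;X=d@ex;Y=d@ey;k=(X<-18)&(X>-40)
for s in (Y<14,Y>14): print("wall",np.percentile(X[k&s],[1,99]),np.percentile(Y[k&s],[1,99]))
E
python3 g.py 529.8 -275.1 24 101.8
```

```text
19.75 [ 0.5308 -0.2762  0.0629] yaw_y 101.91 [ 0.2 -0.3 -5.1]
brass (array([ 521.2, -278. ]), array([16.2, 64.4]), 11.8) z 0.0794
fence 24 [21.93997677 22.87692702] [-85.24541015 -82.80880685]
red 2794 [-21.56238142  19.76757412] [38.70206999 60.35260084]
wall [-35.67850474 -23.75735451] [-83.10004364 -10.00136054]
wall [-35.50308474 -23.25532887] [36.82641762 83.85941943]
t 19.8 pos [ 530.7 -276.2   62.8] yaw 101.9 F [-0.4 -0.7 -4.7] grip 61.9 30.0 q [-0.05  0.37  0.59  1.78 -0.24  1.06  2.4 ]
tx ty tz [ 0.7  1.4 38.8] turn 0.02
```

View pics/w11.png

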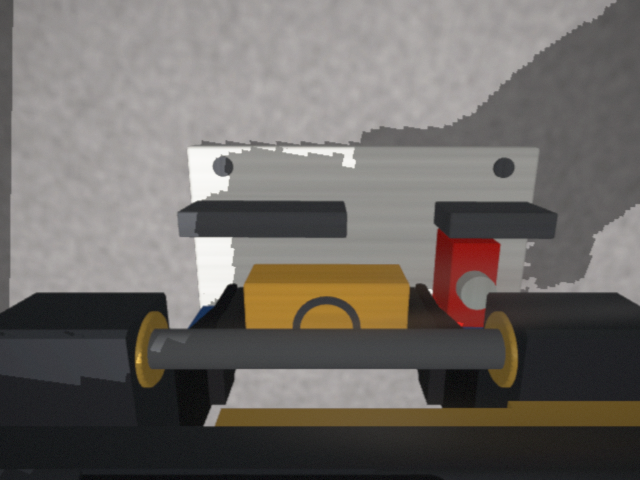

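The bar (columns 247–408) hangs centred over the channel, clear of the front wall (row 237) and about 25 mm short of the red stop (column 433). I'll lower it.

```bash
python3 -m crank '[{"tx":0,"ty":1,"tz":20,"turn":0},{"tx":0,"ty":1,"tz":38,"turn":0},{"tx":0,"ty":1,"tz":38,"turn":0},{"tx":0,"ty":1,"tz":38,"turn":0}]'
python3 -m crank '[{"tx":0,"ty":0,"tz":2,"turn":0},{"tx":0,"ty":0,"tz":4,"turn":0},{"tx":0,"ty":0,"tz":4,"turn":0}]'
```

```text
time: 20.3
position: [0.5294, -0.2753, 0.0231]
tool_rot: [0.325, -3.124, 0.0]
ft_force: [-0.2, 0.2, -4.8]
grip_width: 0.707
grip_force: 30.0
time: 20.68
position: [0.5295, -0.275, 0.0194]
tool_rot: [-0.325, 3.125, 0.0]
ft_force: [-0.2, 0.4, -5.3]
grip_width: 0.708
grip_force: 30.0
```

```bash
python3 -m crank '[{"tx":0,"ty":0,"tz":1,"turn":0},{"tx":0,"ty":0,"tz":1,"turn":0}]'|sed -n 2,4p
python3 -m crank '[{"tx":0,"ty":0,"tz":1,"turn":0},{"tx":0,"ty":0,"tz":1,"turn":0}]'|sed -n 2,4p
```

```text
position: [0.5297, -0.2752, 0.0187]
tool_rot: [-0.325, 3.124, -0.0]
ft_force: [-0.1, 0.5, -2.5]
position: [0.5297, -0.2751, 0.0186]
tool_rot: [-0.325, 3.124, 0.001]
ft_force: [-3.6, 1.9, 4.5]
```

The bar is on the floor. I'll ease the down-force and slide to the fence (tool -x), feeling for it.

```bash
python3 -m crank '[{"tx":0,"ty":0,"tz":-0.8,"turn":0},{"tx":-1.5,"ty":0,"tz":-0.8,"turn":0},{"tx":-3,"ty":0,"tz":-0.8,"turn":0},{"tx":-3,"ty":0,"tz":-0.8,"turn":0}]'|sed -n 2,4p
python3 -m crank '[{"tx":-1,"ty":0,"tz":0,"turn":0},{"tx":-1,"ty":0,"tz":0,"turn":0}]'|sed -n 2,4p
```

```text
position: [0.5315, -0.2753, 0.0186]
tool_rot: [0.324, -3.123, 0.0]
ft_force: [-4.2, 0.1, 4.9]
position: [0.5322, -0.2753, 0.0186]
tool_rot: [0.323, -3.123, 0.0]
ft_force: [-5.1, -0.1, 5.6]
```

```bash
for i in 1; do python3 -m crank '[{"tx":-1,"ty":0,"tz":-0.4,"turn":0},{"tx":-1,"ty":0,"tz":-0.4,"turn":0}]'|sed -n 2,4p; python3 -m crank '[{"tx":-1,"ty":0,"tz":0,"turn":0},{"tx":-1,"ty":0,"tz":0,"turn":0}]'|sed -n 2,4p; python3 g.py 533.3 -274.3 18.6 101.74; done
```

```text
position: [0.5337, -0.2751, 0.0186]
tool_rot: [0.323, -3.124, 0.001]
ft_force: [-5.1, -1.9, 2.1]
position: [0.5337, -0.2751, 0.0186]
tool_rot: [0.323, -3.122, 0.001]
ft_force: [-7.6, -1.4, 4.5]
t 22.43 pos [ 533.7 -275.1   18.6] yaw 101.81 F [-7.6 -1.4  4.5] grip 61.8 30.0 q [-0.04  0.44  0.57  1.8  -0.27  0.98  2.42]
tx ty tz [0.2 0.9 0. ] turn 0.01
```

The position has stopped and the force is rising, so the bar is at the fence (bar nest x ≈ 4.9, expected 5). I'll press more firmly and hold.

```bash
python3 -m crank '[{"tx":-2,"ty":0,"tz":0,"turn":0},{"tx":-4,"ty":0,"tz":0,"turn":0},{"tx":-4,"ty":0,"tz":0,"turn":0},{"tx":-4,"ty":0,"tz":0,"turn":0}]'|sed -n 2,4p
```

```text
position: [0.5337, -0.275, 0.0186]
tool_rot: [0.321, -3.116, -0.002]
ft_force: [-16.5, -0.0, 11.9]
```

```bash
python3 -m crank '[{"tx":3.5,"ty":0,"tz":-0.5,"turn":0},{"tx":3.5,"ty":0,"tz":-0.5,"turn":0},{"tx":3.5,"ty":0,"tz":-0.5,"turn":0}]'|sed -n 2,4p
python3 -m crank '[{"tx":0,"ty":0,"tz":0,"turn":0},{"tx":0,"ty":0,"tz":0,"turn":0},{"tx":0,"ty":0,"tz":0,"turn":0}]' 71
python3 -m crank '[{"tx":0,"ty":0,"tz":-25,"turn":0},{"tx":0,"ty":0,"tz":-70,"turn":0},{"tx":0,"ty":-28,"tz":-70,"turn":0},{"tx":0,"ty":-58,"tz":-70,"turn":0},{"tx":0,"ty":-58,"tz":-70,"turn":0}]' >/dev/null
python3 -m crank '[{"tx":0,"ty":0,"tz":0,"turn":0},{"tx":0,"ty":0,"tz":0,"turn":0},{"tx":0,"ty":0,"tz":0,"turn":0},{"tx":0,"ty":0,"tz":0,"turn":0},{"tx":0,"ty":0,"tz":0,"turn":0}]' 0
python3 - <<'E'
from h import *
im,P=look("wrist","w12",[]);im,P=look("top","t12",["brass_bar"]);yellow(im,P,(375,250,470,325))
s=np.load("w12.npz");yellow(s["im"],s["P"],(200,100,640,330))
E
```

```text
position: [0.5337, -0.275, 0.0186]
tool_rot: [0.322, -3.122, 0.0]
ft_force: [-6.9, -1.1, 3.4]
time: 23.68
position: [0.5369, -0.2732, 0.0193]
tool_rot: [-0.326, 3.123, -0.0]
ft_force: [0.1, -0.5, 0.1]
grip_width: 0.813
grip_force: 0.0
time: 24.92
position: [0.5478, -0.3303, 0.0891]
tool_rot: [-0.325, 3.124, 0.0]
ft_force: [0.1, -0.2, 0.4]
grip_width: 0.336
grip_force: 0.0
24.93 [ 0.5478 -0.3303  0.0891] yaw_y 101.89 [ 0.1 -0.2  0.4]
24.98 [ 0.5478 -0.3304  0.0891] yaw_y 101.89 [ 0.2 -0.1  0.7]
brass_bar [([0.5362, -0.2768, 0.0117], 0.76)]
brass (array([ 530. , -257.8]), array([34.5, 24. ]), 11.1) z 0.0371
brass (array([ 534.3, -275.1]), array([36.3, 62.3]), 11.7) z 0.0358
```

View pics/w12.png

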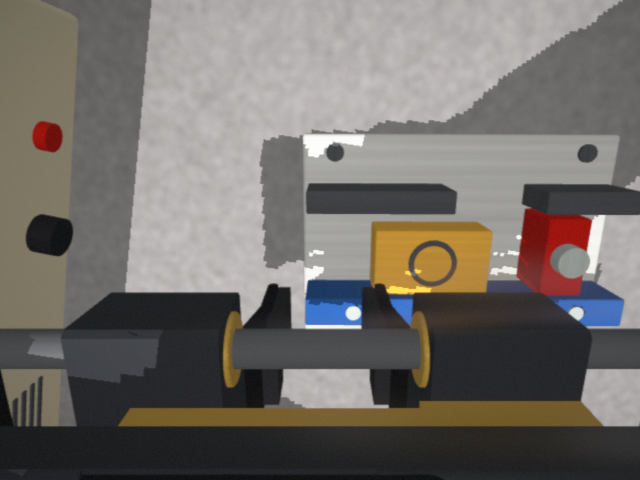

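The released bar (431,258) lies along the fence, about 25 mm short of the stop, at nest x ≈ 4.5, y ≈ -18. The closing gripper is past its -y end. I'll lower it behind the bar and push along.

```bash
python3 -m crank '[{"tx":1.5,"ty":-2,"tz":0,"turn":0},{"tx":1.5,"ty":-2,"tz":0,"turn":0},{"tx":1.5,"ty":-2,"tz":35,"turn":0},{"tx":1.5,"ty":-2,"tz":71,"turn":0},{"tx":1.5,"ty":-2,"tz":71,"turn":0}]' 0
python3 -m crank '[{"tx":0,"ty":3,"tz":0,"turn":0},{"tx":0,"ty":6,"tz":0,"turn":0},{"tx":0,"ty":9,"tz":0,"turn":0},{"tx":0,"ty":12,"tz":0,"turn":0},{"tx":0,"ty":12,"tz":0,"turn":0}]'
```

```text
time: 25.7
position: [0.5444, -0.3313, 0.0152]
tool_rot: [0.324, -3.119, -0.005]
ft_force: [-0.4, -0.1, 0.5]
grip_width: 0.005
grip_force: 0.0
time: 26.32
position: [0.5445, -0.3206, 0.0183]
tool_rot: [-0.326, 3.124, 0.0]
ft_force: [0.1, -1.3, 0.1]
grip_width: 0.007
grip_force: 0.0
```

```bash
python3 -m crank '[{"tx":0,"ty":3,"tz":0,"turn":0},{"tx":0,"ty":6,"tz":0,"turn":0},{"tx":0,"ty":9,"tz":0,"turn":0},{"tx":0,"ty":12,"tz":0,"turn":0},{"tx":0,"ty":12,"tz":0,"turn":0}]'|sed -n 1,4p
python3 - <<'E'
from h import *
im,P=look("wrist","w13",[]);yellow(im,P,(330,100,640,330))
E
```

```text
time: 26.95
position: [0.5416, -0.3093, 0.018]
tool_rot: [0.325, -3.125, 0.0]
ft_force: [0.5, -1.4, 0.4]
26.95 [ 0.5416 -0.3093  0.018 ] yaw_y 101.88 [ 0.5 -1.4  0.4]
brass (array([ 518.7, -271.7]), array([64.2, 19.2]), 89.6) z 0.0347
```

```bash
cat >> h.py <<'E'
def nestfit(im,P):
    o=np.array([526.3,-258.5]);t=np.radians(11.74);ex=np.array([np.cos(t),np.sin(t)]);ey=np.array([-ex[1],ex[0]])
    q=P.reshape(-1,3);h=cv2.cvtColor(im,cv2.COLOR_RGB2HSV).reshape(-1,3)
    X=(q[:,:2]*1000-o)@ex;Y=(q[:,:2]*1000-o)@ey;Z=q[:,2]
    m=(h[:,0]>12)&(h[:,0]<32)&(h[:,1]>110)&(abs(Z-.0357)<.005)&(abs(X)<30)&(abs(Y)<90)
    r=(h[:,0]<8)&(h[:,1]>120)&(abs(Z-.0417)<.006)&(abs(X)<30)&(abs(Y)<90)
    for n,k in (("bar",m),("stop",r)):
        if k.sum()>20: print(n,k.sum(),"x",np.round(np.percentile(X[k],[.5,99.5]),1),"y",np.round(np.percentile(Y[k],[.5,99.5]),1))
    s=ctrl.get_state();d=np.array(s["position"][:2])*1000-o;F=np.array(s["ft_force"][:2]);print("tcp nest",np.round([d@ex,d@ey],1),"F",np.round([F@ex,F@ey],1))
E
python3 - <<'E'
from h import *
f=np.load("w13.npz");nestfit(f["im"],f["P"])
E
```

```text
bar 3339 x [-13.9   4.1] y [-43.4  17.9]
stop 3437 x [-21.5  20. ] y [38.3 59.5]
tcp nest [  4.7 -52.9] F [-0.5 -1. ]
```

The bar is moving with about 1 N of friction, and 20.5 mm of gap is left. I'll advance 15 mm, then creep.

```bash
python3 -m crank '[{"tx":0,"ty":4,"tz":0,"turn":0},{"tx":0,"ty":8,"tz":0,"turn":0},{"tx":0,"ty":12,"tz":0,"turn":0},{"tx":0,"ty":15,"tz":0,"turn":0},{"tx":0,"ty":15,"tz":0,"turn":0}]'|sed -n 1,4p
python3 -m crank '[{"tx":0,"ty":1.5,"tz":0,"turn":0},{"tx":0,"ty":3,"tz":0,"turn":0},{"tx":0,"ty":3,"tz":0,"turn":0}]'|sed -n 1,4p
python3 - <<'E'
from h import *
im,P=look("wrist","w14",[]);nestfit(im,P)
E
```

```text
time: 27.62
position: [0.5386, -0.294, 0.0181]
tool_rot: [0.326, -3.124, -0.001]
ft_force: [-1.0, -1.6, 1.2]
time: 28.0
position: [0.5381, -0.2917, 0.0181]
tool_rot: [-0.325, 3.125, 0.0]
ft_force: [1.2, -3.4, 0.2]
28.0 [ 0.5381 -0.2917  0.0181] yaw_y 101.88 [ 1.2 -3.4  0.2]
bar 3344 x [-13.8   4.4] y [-25.5  35.9]
stop 3595 x [-21.5  20. ] y [38.4 60.7]
tcp nest [  4.8 -34.8] F [-0.6 -2.8]
```

```bash
for k in 1 2; do python3 -m crank '[{"tx":0,"ty":1,"tz":0,"turn":0},{"tx":0,"ty":1,"tz":0,"turn":0}]'|sed -n 1,4p;done
```

```text
time: 28.3
position: [0.5379, -0.2907, 0.0181]
tool_rot: [-0.325, 3.125, -0.0]
ft_force: [-0.1, -3.3, 0.7]
time: 28.55
position: [0.5377, -0.2897, 0.0181]
tool_rot: [-0.325, 3.125, -0.0]
ft_force: [1.2, -2.2, 0.5]
```

```bash
python3 -m crank '[{"tx":0,"ty":1,"tz":0,"turn":0},{"tx":0,"ty":1,"tz":0,"turn":0}]'|sed -n 1,4p
python3 -m crank '[{"tx":0,"ty":0.7,"tz":0,"turn":0},{"tx":0,"ty":0.7,"tz":0,"turn":0}]'|sed -n 1,4p
```

```text
time: 28.8
position: [0.5375, -0.2891, 0.0181]
tool_rot: [-0.325, 3.124, -0.001]
ft_force: [0.6, -4.4, -0.8]
time: 29.05
position: [0.5374, -0.289, 0.0181]
tool_rot: [-0.324, 3.124, -0.002]
ft_force: [1.4, -5.1, -1.4]
```

Contact: the position has stopped and the force is rising. I'll go up gently to about 12 N.

```bash
python3 -m crank '[{"tx":0,"ty":0.5,"tz":0,"turn":0},{"tx":0,"ty":1,"tz":0,"turn":0},{"tx":0,"ty":1,"tz":0,"turn":0}]'|sed -n 1,4p
python3 -m crank '[{"tx":0,"ty":0.5,"tz":0,"turn":0},{"tx":0,"ty":1,"tz":0,"turn":0},{"tx":0,"ty":1,"tz":0,"turn":0}]'|sed -n 1,4p
python3 - <<'E'
from h import *
im,P=look("wrist","w15",[]);nestfit(im,P)
E
```

```text
time: 29.42
position: [0.5374, -0.289, 0.0183]
tool_rot: [-0.323, 3.124, -0.005]
ft_force: [2.2, -6.8, -2.3]
time: 29.8
position: [0.5373, -0.289, 0.0184]
tool_rot: [-0.323, 3.123, -0.007]
ft_force: [2.4, -8.7, -4.5]
29.8 [ 0.5373 -0.289   0.0184] yaw_y 101.8 [ 2.4 -8.7 -4.5]
bar 3373 x [-13.9   4.2] y [-22.6  39.1]
stop 3589 x [-21.5  20.2] y [38.6 60.7]
tcp nest [  4.6 -32.1] F [ 1.1 -8.6]
```

```bash
python3 -m crank '[{"tx":0,"ty":1,"tz":0,"turn":0},{"tx":0,"ty":1.8,"tz":0,"turn":0},{"tx":0,"ty":1.8,"tz":0,"turn":0},{"tx":0,"ty":1.8,"tz":0,"turn":0}]'|sed -n 1,4p
python3 -m crank '[{"tx":0,"ty":-3,"tz":0,"turn":0},{"tx":0,"ty":-8,"tz":0,"turn":0},{"tx":0,"ty":-18,"tz":-5,"turn":0},{"tx":0,"ty":-20,"tz":-50,"turn":0},{"tx":0,"ty":-20,"tz":-75,"turn":0}]' >/dev/null
python3 - <<'E'
from h import *
cloud("wrist");im,P=look("wrist","w16",[]);nestfit(im,P);yellow(im,P,(200,100,640,330))
E
```

```text
time: 30.35
position: [0.5373, -0.2891, 0.0189]
tool_rot: [-0.321, 3.122, -0.012]
ft_force: [3.7, -11.2, -3.3]
31.02 [ 0.543  -0.3053  0.0984] yaw_y 101.87 [ 0.6 -0.3  2.5]
bar 6354 x [-13.8  21.8] y [-22.6  39.3]
stop 2243 x [-21.5  19.8] y [38.9 61. ]
tcp nest [  6.7 -48.8] F [-0.9 -0. ]
brass (array([ 528.7, -248.4]), array([37.1, 64.5]), 11.5) z 0.034
```

Run:
```python
from h import *
f=np.load("w16.npz");im=f["im"];P=f["P"]
o=np.array([526.3,-258.5]);t=np.radians(11.74);ex=np.array([np.cos(t),np.sin(t)]);ey=np.array([-ex[1],ex[0]])
q=P.reshape(-1,3);h=cv2.cvtColor(im,cv2.COLOR_RGB2HSV).reshape(-1,3);X=(q[:,:2]*1000-o)@ex;Y=(q[:,:2]*1000-o)@ey;Z=q[:,2]*1000
bar=(h[:,0]>12)&(h[:,0]<32)&(h[:,1]>110)&(abs(Z-35.7)<4);fe=(h[:,0]>100)&(h[:,0]<130)&(h[:,1]>90)&(abs(Z-41.7)<3);wa=(h[:,2]<110)&(abs(Z-41.7)<3)&(X<-18)&(X>-40)
for a in range(-40,80,10):
    r=(Y>=a)&(Y<a+10);o_=[]
    for n,k,p in (("bar-",bar,1),("bar+",bar,99),("fence-",fe,1),("fence+",fe,99),("wall-",wa,1),("wall+",wa,99)):
        k=k&r
        if k.sum()>15:o_.append((n,round(np.percentile(X[k],p),1)))
    print(a,o_)
```

```text
-40 [('fence-', np.float64(22.1)), ('fence+', np.float64(23.2)), ('wall-', np.float64(-35.6)), ('wall+', np.float64(-24.0))]
-30 [('bar-', np.float64(-13.6)), ('bar+', np.float64(21.2)), ('fence-', np.float64(22.0)), ('fence+', np.float64(23.2)), ('wall-', np.float64(-35.6)), ('wall+', np.float64(-24.0))]
-20 [('bar-', np.float64(-13.7)), ('bar+', np.float64(21.4)), ('fence-', np.float64(22.3)), ('fence+', np.float64(23.2)), ('wall-', np.float64(-35.3)), ('wall+', np.float64(-24.0))]
-10 [('bar-', np.float64(-13.7)), ('bar+', np.float64(22.0)), ('fence-', np.float64(22.1)), ('fence+', np.float64(23.1)), ('wall-', np.float64(-35.1)), ('wall+', np.float64(-24.3))]
0 [('bar-', np.float64(-13.7)), ('bar+', np.float64(21.5)), ('fence-', np.float64(22.2)), ('fence+', np.float64(23.1))]
10 [('bar-', np.float64(-13.7)), ('bar+', np.float64(21.4)), ('fence-', np.float64(22.0)), ('fence+', np.float64(23.0))]
20 [('bar-', np.float64(-13.6)), ('bar+', np.float64(21.3)), ('fence-', np.float64(22.2)), ('fence+', np.float64(23.1))]
30 [('bar-', np.float64(-13.5)), ('bar+', np.float64(22.0)), ('fence-', np.float64(22.3)), ('fence+', np.float64(27.6)), ('wall-', np.float64(-35.3)), ('wall+', np.float64(-23.7))]
40 [('fence-', np.float64(22.6)), ('fence+', np.float64(37.2)), ('wall-', np.float64(-35.3)), ('wall+', np.float64(-23.7))]
50 [('fence-', np.float64(22.6)), ('fence+', np.float64(37.8)), ('wall-', np.float64(-35.5)), ('wall+', np.float64(-23.7))]
60 [('fence-', np.float64(22.6)), ('fence+', np.float64(37.7)), ('wall-', np.float64(-35.4)), ('wall+', np.float64(-23.8))]
70 [('fence-', np.float64(22.4)), ('fence+', np.float64(37.7)), ('wall-', np.float64(-35.4)), ('wall+', np.float64(-23.8))]
```

The bar is flush with the fence in the same cloud (bar edge about 22.3, fence edge about 22.3, parallel along its whole length). Its end is at the stop and the arm is clear, so I'll hand in.

```bash
python3 -m crank '[{"tx":0,"ty":0,"tz":-40,"turn":0},{"tx":0,"ty":0,"tz":-40,"turn":0},{"tx":0,"ty":0,"tz":-40,"turn":0}]'|sed -n 1,4p; python3 -c "
from bench import ctrl;print(ctrl.close_job())"
```

```text
time: 31.45
position: [0.5402, -0.3032, 0.132]
tool_rot: [0.325, -3.123, -0.002]
ft_force: [-0.5, -1.0, -0.2]
the job is handed in; nothing more can be done
None
```

I handed the job in at about 31 s: the brass bar is let go in the channel, measured flush with the blue fence and touching the red stop, which showed no measurable shift; the judge returned no verdict.

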